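# First in, first out: restock the contact-tip lane

## Robot

A 6-joint arm with a two-finger parallel gripper is mounted at the origin on a cart in front of the work surface, level with it; the furniture and walls round the work are solid. World frame = base frame: x ahead of the robot, y to its left, z up, the work surface at z = 0. Lengths are in mm, angles in degrees, forces in N, time in s.
With the tool pointing down it reaches from about 300 to 875 mm from the base axis. Payload 6.4 kg.
Tool frame: the origin (TCP) lies between the finger pads; the fingertips stand 25 mm ahead of it and the grasp point (between the pads) lies 6 mm ahead of it; z points along the fingers, y is the line along which they close (so a half turn about z gives the same grasp; the last joint's range is limited). The gripper opens to 85 mm and grips with 20 to 120 N. Pads are 22 mm wide; open, the fingers measure 114 mm over their backs; the gripper's body (76 mm by 85 mm) begins 54 mm behind the grasp point. The pads swing forward as they close: fully open they stand 13 mm farther back than shut.
Start: joints at [52.81, 10.359, 92.074, -0, 77.567, -11.82], TCP at [246.362, 519.564, 256.288] pointing down, gripper open.
Joint ranges: [-171.53, 171.53], [-51.25, 118.39], [17.06, 147.69], [-65.23, 245.23], [0, 150.52], [-178.68, 178.68]. Speed limits (degrees/s): [147.25, 147.25, 172.46, 180, 180, 180].

## Interface

Orientations are given as [roll, pitch, yaw] about the fixed x, y, z axes, in that order (R = Rz(yaw) Ry(pitch) Rx(roll)).
In Python, from bench import * gives the robot as it stands. Calls block until the motion is done:
- move_to(position, orientation): joint-space move of the TCP to a pose.
- move_l(position, rate=150, rotation=None): straight line of the TCP; rotation=None keeps the orientation; rate is the mean speed in mm/s.
- goto_joints(angles): joint-space move.
- move_gripper(opening, f_grip=None): opening from 0.0 (shut) to 1.0 (fully open); f_grip is the grip in N (None keeps the last); returns when the fingers have stopped.
- wait(seconds).
- ik(position, orientation): joint angles nearest the present ones, or None.
- state(): the state.
- read_camera(name): name is "side" or "top" or "wrist"; returns a dict with "image" (384x512x3 uint8, red, green, blue), "z_map" (384x512 float32, mm along the optical axis (not along the pixel's ray), 0 where there is no reading), "vertical_fov" (degrees; the focal length in pixels is half the picture's height over the tangent of half this angle, whatever the lens; pixels are square), "cx", "cy" (the principal point, pixels), "k1" (the pictures are not rectified: a ray, as slopes to the right and down, at radius r is drawn at 1 + k1 r^2 times it, then the intrinsics apply), "extrinsics" (4x4, takes a point from world to camera coordinates); the wrist camera has in their place "mount" (4x4, takes a point from camera to tool coordinates, whose origin is the TCP and whose axes are the flange's). Camera axes: x right, y down, z forward; pixel columns grow to the right and rows downward; lengths in mm; the calibration is good to about 2 mm. A picture is of the moment at which its call begins: read the wrist's pose just before it.
A pose or a line that the arm cannot do raises PlanningError and nothing moves.
- close_job(): hands the job in; it is judged then, once.
Trained networks look in a picture, given as the dict that the camera call returned (one of the last four; its "shot" number tells which), for a name from the list of things; names that differ only in an ending like _2 or _b are one class to them, and where a whole thing is asked for, a point or a joint stands for the part that bears it (a point fixed in the world has none). Each returns a list of dicts, best first, with "p" (0 to 1); they miss things now and then, are a little off and sometimes report something else, mostly with a low value. They report only what shows in the picture. A call takes as long as a camera call.
- boxes_of(picture, name): "rect" ([left, top, width, height] in pixels, round what is visible of it).
- masks_of(picture, name): "pixels" (384x512 bool, what is visible of it) and "rect" ([left, top, width, height] in pixels, round what is visible of it).
The state is a dict: "time": time; "joints": joint angles; "dq": joint speeds; "joint_torque": joint torques, N m; "tool_pos": TCP position; "tool_rot": TCP orientation; "wrist_force": force on the tool from outside, world axes, zero at the start; "wrist_torque": the same for the moment, N m; "gripper_width": opening from 0.0 (shut) to 1.0 (fully open); "finger_force": force on a finger pad.
Only numpy, scipy, OpenCV 4.12 (cv2) and the standard library are available. Lean on these libraries where they do the work, as an engineer would, in place of code of your own. Each camera call takes 0.05 s, during which the arm holds its last target. There are 200 camera calls.

## Task

The sloped roller lane on the bench feeds small white cartons of welding contact tips toward its stop at the low end. Take the oldest carton, the one at the front against the stop, and set it upright in the grey tray beside the lane, letting the other carton roll down in its place. Load the new white carton that stands on the bench into the lane from above, upright and lengthwise behind the one that stays, so that it rolls down against it.

Things in the scene. Friction and masses are not known exactly. Their poses are not given: they have to be found in the camera images.
- feed_lane: Fixed yellow stand; origin on the bench, x level along the lane to its high back, y left, z up (mm). Deck of free blue rollers, 50 wide between rails 10 high; roller tops from x=-120 z=30 (stop, 18 high) up 10 degrees to x=126 z=73. Let go of the new carton tilted with the deck, long side along x, middle at 28,0,82. Grey tray on the left: middle x=-20 y=135, inside 132x132, floor z=4, walls to 22.
- front_carton_mid (a point): Middle of the oldest carton, the front one in the lane: a closed white box 42 mm (its x) x 60 mm (its y) x 50 mm (its z, up), 0.12 kg. It starts against the stop, its 60 mm side along the lane, tilted 10 degrees with the deck. Grip it across its 42 mm sides, on its upper half, clear of the rails.
- next_carton_mid (a point): Middle of the second carton in the lane, of the same look and size, touching the front one from behind. It rolls down to the stop by itself once the front one is gone.
- new_carton_mid (a point): Middle of the new carton, of the same look and size, standing upright on the bench to the right of the lane, turned to any angle within about 45 degrees; its own x axis is its 42 mm side, y its 60 mm side. A taller brown carton and a blue tub stand near it, 0.12 m or more away between middles.

How it is judged:
By the outcome, as a careful person would: the job done as asked, in the order asked, and still so for the second after the job is handed in, with the robot touching nothing.
It also fails if it takes over 58 s, if anything falls off the work surface, if the arm or the gripper's body presses on something with over 40 N, if the wrist force passes 120 N, or if a joint passes its speed limit or range.

## Working session

There is one attempt and no reset: what is moved stays moved. The work goes in short steps, each a Python script; the robot and the scene stay as the last script left them, time stands still between calls to the robot, and variables do not carry over. Pictures are saved under pics/ and viewed, at most 10 in all, crops included, and the job is handed in when it is done.

```bash
mkdir -p pics; cat > h.py <<'E'
from bench import *
import numpy as np, cv2
from scipy.spatial.transform import Rotation as R
def world_pts(p, T=None):
    """HxWx3 world points; T = camera to world"""
    h,w=p["z_map"].shape; f=h/2/np.tan(np.radians(p["vertical_fov"])/2)
    u,v=np.meshgrid(np.arange(w),np.arange(h)); a=(u-p["cx"])/f; b=(v-p["cy"])/f
    x,y=a.copy(),b.copy()
    for _ in range(10):
        s=1+p["k1"]*(x*x+y*y); x,y=a/s,b/s
    z=p["z_map"]; P=np.stack([x*z,y*z,z,np.ones_like(z)],-1)
    if T is None: T=np.linalg.inv(np.array(p["extrinsics"]))
    W=(P@np.asarray(T).T)[...,:3]; W[z<=0]=np.nan
    return W
def save(p,n): cv2.imwrite(f"pics/{n}.png",p["image"][...,::-1])
E
python3 - <<'E'
from h import *
for c in("top","side"):
    p=read_camera(c); save(p,c); W=world_pts(p)
    for n in("feed_lane","front_carton_mid","new_carton_mid"):
        for m in masks_of(p,n)[:5]:
            q=W[m["pixels"]]; q=q[~np.isnan(q[:,0])]
            print(c,n,round(m["p"],2),m["rect"],len(q),np.median(q,0).round(),np.percentile(q,2,0).round(),np.percentile(q,98,0).round())
E
```

```text
top feed_lane 0.69 [76.9, 137.6, 104.7, 102.6] 5803 [540. 166.   5.] [447.  49.   0.] [657. 285.  71.]
top front_carton_mid 0.84 [146.2, 214.1, 27.6, 27.9] 624 [442.  76.  83.] [414.  59.  42.] [471. 102.  90.]
top new_carton_mid 0.72 [267.4, 218.7, 28.1, 26.5] 476 [ 437. -198.   49.] [ 412. -227.   22.] [ 464. -170.   53.]
side feed_lane 0.95 [160.3, 148.4, 110.1, 55.1] 3116 [564.  60.  28.] [419.  46.  -2.] [662. 171.  75.]
side front_carton_mid 0.69 [158.0, 157.8, 34.1, 27.2] 631 [442.  63.  70.] [413.  58.  42.] [473.  96.  87.]
side new_carton_mid 0.6 [189.7, 223.9, 28.2, 43.2] 1096 [ 434. -219.   37.] [ 408. -235.    1.] [ 468. -175.   50.]
```

```bash
python3 -c "
import cv2,numpy as np
cv2.imwrite('pics/both.png',cv2.resize(np.vstack([cv2.imread('pics/top.png'),cv2.imread('pics/side.png')]),None,fx=.78,fy=.78))"
```

```text
(no output)
```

View pics/top.png

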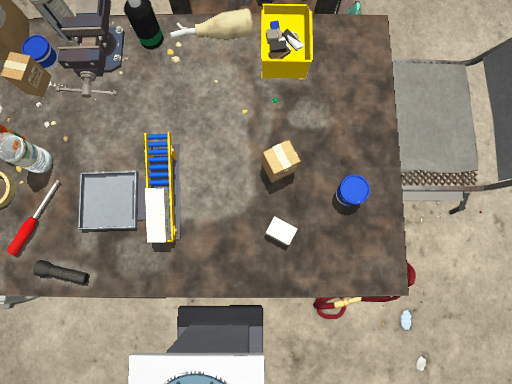

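View pics/side.png

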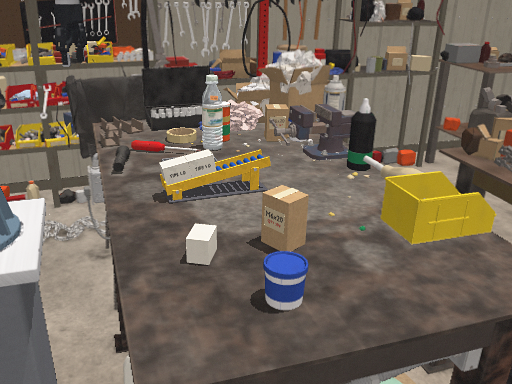

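The top view shows the lane running along world +x, with its low end near the robot at (157,240). Two white cartons sit at about (157,228) and (156,202), the tray is at (107,200), and the new carton is at (281,231). Next I'll take a closer look at both places with the wrist camera.

```bash
cat >> h.py <<'E'
def wrist(n=None):
    s=state(); p=read_camera("wrist"); A=np.eye(4)
    A[:3,:3]=R.from_euler("xyz",s["tool_rot"],degrees=True).as_matrix(); A[:3,3]=s["tool_pos"]
    if n: save(p,n)
    return p,world_pts(p,A@np.array(p["mount"]))
E
python3 - <<'E'
from h import *
s=state(); print(s["tool_rot"],s["time"]); p,_=wrist(); print(np.array(p["mount"]).round(2),p["vertical_fov"])
for n,pos in(("w_new",[400,-200,330]),("w_lane",[450,110,380])):
    move_to(pos,[180,0,0] ); wait(.2)
    p,W=wrist(n); np.save(n,W); np.save(n+"_img",p["image"])
    for nm in(("new_carton_mid",) if n=="w_new" else ("front_carton_mid",)):
        for i,m in enumerate(masks_of(p,nm)[:3]):
            q=W[m["pixels"]]; q=q[~np.isnan(q[:,0])]
            print(nm,m["p"],m["rect"],q.mean(0).round(1))
            if nm[:3]=="new":
                t=q[(q[:,2]>44)&(q[:,2]<56)]; print(len(t),t[:,2].mean(),cv2.minAreaRect(t[:,:2].astype(np.float32)))
            else:
                t=q[q[:,2]>70]; print(cv2.minAreaRect(t[:,:2].astype(np.float32)),np.percentile(q,[1,99],0))
    print(state()["time"],state()["joints"],state()["tool_rot"])
E
python3 -c "
import cv2,numpy as np
cv2.imwrite('pics/w.png',np.vstack([cv2.resize(cv2.imread('pics/w_%s.png'%n),(400,300)) for n in ('new','lane')]))"
```

```text
[-1.79985836e+02 -2.11702479e-03  1.54628818e+02] 0.4
[[   0.     -0.96   -0.3    75.03]
 [   1.      0.     -0.      0.64]
 [   0.     -0.3     0.96 -116.93]
 [   0.      0.      0.      1.  ]] 61.67405965189803
new_carton_mid 0.68 [223.3, 98.3, 58.8, 51.8] [ 440.  -200.    48.6]
1660 49.262511563861736 ((439.25469970703125, -199.3322296142578), (59.11244201660156, 41.96007537841797), 61.369754791259766)
3.3667 [-4.17998058e+01 -9.96688381e+00  1.03959921e+02  9.22591738e-04
  8.60074736e+01  4.81620640e+01] [-1.79998974e+02 -2.33400484e-04  3.80659610e-02]
front_carton_mid 0.91 [253.8, 138.2, 33.8, 44.7] [442.8  82.7  83.7]
((442.0732421875, 82.38993835449219), (58.9380989074707, 41.46348571777344), 2.0333173274993896) [[413.16164947  62.27334964  77.96656436]
 [470.63170054 102.77547589  89.47565137]]
4.875 [-1.09243168e+00 -8.98299210e+00  9.75364434e+01 -2.46001545e-03
  9.14635431e+01  8.89961644e+01] [ 1.79997839e+02  1.70349122e-02 -8.86588846e-02]
```

View pics/w.png

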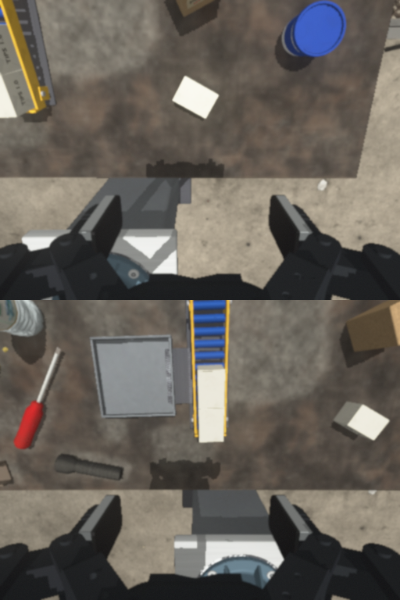

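The upper picture shows the new carton at (195,97), with its long side running upper-left to lower-right, which matches the rectangle angle of 61°. The lower one shows both lane cartons as one white strip at (210,403), with the tray to its left at (133,375). Next I'll get the lane yaw from the whole strip.

```bash
python3 - <<'E'
import numpy as np,cv2
W=np.load("w_lane.npy"); I=np.load("w_lane_img.npy").astype(int)
x,y,z=W[...,0],W[...,1],W[...,2]
m=(x>400)&(x<545)&(y>50)&(y<120)&(z>76+ (x-415)*np.tan(.1745)-6)&(I.min(-1)>120)
q=W[m]; print(len(q),cv2.minAreaRect(q[:,:2].astype(np.float32)))
A=np.c_[q[:,:2],np.ones(len(q))]; k=np.linalg.lstsq(A,q[:,2],rcond=None)[0]; print(k, np.degrees(np.arctan(np.hypot(*k[:2]))),np.degrees(np.arctan2(k[1],k[0])), k@[442,82.4,1])
l=[]
for a in np.arange(420,530,10):
    s=q[abs(q[:,0]-a)<5]; l.append([a,np.percentile(s[:,1],2),np.percentile(s[:,1],98)])
l=np.array(l); print(np.degrees(np.arctan(np.polyfit(l[:,0],l[:,1:].mean(1),1)[0])))
# yellow lane
yl=(I[...,0]>150)&(I[...,2]<90)&(z>10)&(z<100)&(y>30)&(y<140)
q=W[yl];print("yellow",len(q),cv2.minAreaRect(q[:,:2].astype(np.float32)),q.min(0),q.max(0))
# tray floor/walls
t=(x>430)&(x<640)&(y>120)&(y<320)&(z>14)&(z<30); q=W[t];print("tray wall",cv2.minAreaRect(q[:,:2].astype(np.float32)))
E
```

```text
3160 ((472.2052307128906, 83.43295288085938), (119.03533935546875, 43.06035232543945), 0.959178626537323)
[ 0.09937217 -0.42197907 83.32051363] 23.437783956732222 -76.74880431501013 92.47193988673742
1.6772902601873376
yellow 933 ((523.5036010742188, 86.25543212890625), (216.69857788085938, 62.63438034057617), 1.004452109336853) [414.7174182   53.46910138  23.09222383] [631.31290748 119.32827518  78.47611216]
tray wall ((516.9681396484375, 219.65792846679688), (140.336669921875, 140.73931884765625), 1.6981773376464844)
```

The lane frame comes out at origin (541, 85.3), yaw 1.7°. The tray walls, the carton strip and the expected carton top height of 84 mm all agree with it. Now I'll pick the front carton.

```bash
cat >> h.py <<'E'
YAW=1.7; O=np.array([541,85.3,0.])
L=R.from_euler("z",YAW,degrees=True); D=L*R.from_euler("y",-10,degrees=True); F=R.from_euler("x",180,degrees=True)
lane=lambda v:O+L.apply(v)
N=D.apply([0,0,1]); RD=(D*F).as_euler("xyz",degrees=True); RV=(L*F).as_euler("xyz",degrees=True)
def rep(t):
    s=state(); print(t,round(s["time"],2),np.round(s["tool_pos"],1),"w",round(s["gripper_width"],3),"ff",np.round(s["finger_force"],1),"F",np.round(s["wrist_force"],1))
E
python3 - <<'E'
from h import *
g=lane([-94.8,0,59.8])+17*N
move_gripper(.8,40)
move_to(g+90*N,RD); move_l(g,150); rep("at")
move_gripper(0,40); rep("grip")
move_l(g+100*N,200); rep("up")
t=lane([-20,135,47])
move_to(t+[0,0,90],RV); rep("over tray")
p,W=wrist("held")
move_l(t,120); rep("down")
move_gripper(.75); rep("open")
move_l(t+[0,0,110],200); wait(.1)
p=read_camera("side"); save(p,"s2"); p,W=wrist("w2"); rep("end")
for nm in("front_carton_mid",):
    for m in masks_of(p,nm)[:4]:
        q=W[m["pixels"]]; q=q[~np.isnan(q[:,0])]; print(m["p"],m["rect"],q.mean(0).round(1),np.percentile(q,[2,98],0).round())
E
python3 -c "
import cv2,numpy as np
cv2.imwrite('pics/c2.png',np.vstack([cv2.resize(cv2.imread('pics/w2.png'),(400,300)),cv2.resize(cv2.imread('pics/s2.png')[100:250,110:310],(400,300))]))"
```

```text
at 6.82 [444.3  82.4  77.5] w 0.801 ff 0.0 F [ 0.2 -0.5 -0.4]
grip 7.17 [444.3  82.4  77.8] w 0.487 ff 39.8 F [-2.1  1.   7.6]
up 7.82 [425.5  81.9 174.4] w 0.485 ff 42.2 F [ 1.   0.6 -2.5]
over tray 8.53 [515.7 219.6 134.6] w 0.485 ff 42.2 F [-0.5  0.3 -1.1]
down 9.48 [517.4 219.4  47.3] w 0.486 ff 42.4 F [-0.3 -0.5 -0.7]
open 9.83 [517.2 219.7  47.2] w 0.754 ff 0.0 F [ 0.6 -0.   0.4]
end 10.73 [515.9 219.4 155.2] w 0.747 ff 0.0 F [-0.  -0.  -0.7]
0.77 [218.0, 148.1, 62.2, 96.4] [521.  220.1  49.7] [[488. 200.   7.]
 [547. 240.  55.]]
```

View pics/c2.png

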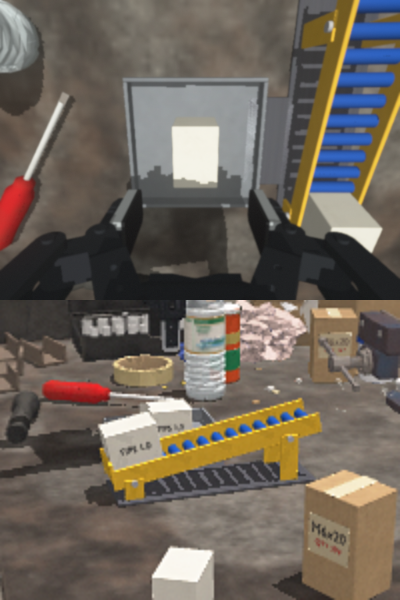

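The oldest carton stands upright in the tray at (195,155). The next carton has rolled down against the stop, at (130,440) in the side crop. Now I'll load the new one.

```bash
python3 - <<'E'
from h import *
g=np.array([439.3,-199.3,42]); RN=(R.from_euler("z",61.4,degrees=True)*F).as_euler("xyz",degrees=True)
move_to(g+[0,0,130],RN); move_l(g,180); rep("at")
move_gripper(0,40); rep("grip")
move_l(g+[0,0,150],220); rep("up")
t=lane([28,0,82])+17*N
move_to(t+80*N,RD); rep("over"); move_l(t+.5*N,100); wait(.2); rep("down")
move_gripper(.7); rep("open"); wait(.8)
move_l(t+100*N,200); rep("out")
move_to(lane([-60,60,330]),RV); wait(.3)
p=read_camera("side"); save(p,"s3"); p,W=wrist("w3"); rep("end")
for m in masks_of(p,"front_carton_mid")[:4]:
    q=W[m["pixels"]]; q=q[~np.isnan(q[:,0])]; print(m["p"],m["rect"],q.mean(0).round(1),np.percentile(q,[2,98],0).round())
E
python3 -c "
import cv2,numpy as np
cv2.imwrite('pics/c3.png',np.vstack([cv2.resize(cv2.imread('pics/w3.png'),(400,300)),cv2.resize(cv2.imread('pics/s3.png')[100:250,110:310],(400,300))]))"
```

```text
at 13.32 [ 440.  -199.5   42.7] w 0.75 ff 0.0 F [ 0.2  1.2 -0.1]
grip 13.65 [ 440.2 -200.    43.4] w 0.485 ff 41.7 F [0.  0.5 6.5]
up 14.48 [ 438.6 -198.7  190.8] w 0.483 ff 40.8 F [ 0.2  0.8 -0.9]
over 15.93 [551.8  85.2 176.8] w 0.486 ff 40.8 F [ 0.2 -0.2 -1.4]
down 17.07 [566.5  85.9  99.8] w 0.483 ff 41.5 F [-0.  -0.4  5. ]
open 17.39 [565.5  86.1  98.8] w 0.697 ff 0.0 F [-0.2  0.8  0.4]
out 18.84 [548.2  85.5 196.5] w 0.7 ff 0.0 F [-0.3 -0.7 -1.1]
end 19.93 [479.2 143.2 329.2] w 0.7 ff 0.0 F [-0.2  0.2  0.1]
0.67 [168.1, 98.9, 42.8, 51.7] [517.4 217.2  49.9] [[488. 198.  11.]
 [546. 239.  55.]]
```

View pics/c3.png

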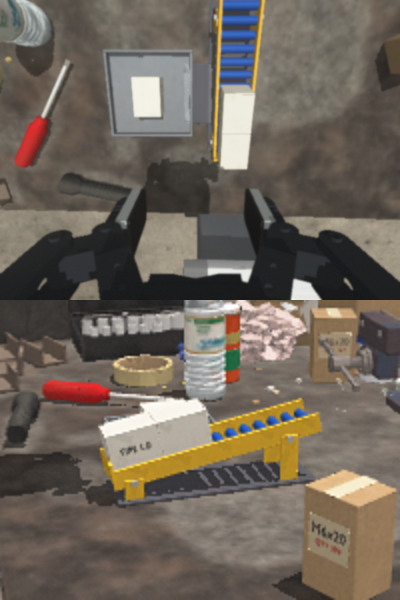

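Both lane cartons sit in line against the stop, touching each other, at (236,128). The oldest carton is upright in the tray at (146,97), and the gripper is clear of everything.

```bash
python3 -c "
from bench import *
print(close_job())"
```

```text
the job is handed in; nothing more can be done
None
```

The job is handed in at about 20 s: the oldest carton stands upright in the tray, the second has rolled down to the stop, and the new carton sits upright and lengthwise against it from behind.

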